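# Hang the dipper on the deep tiffin tier

### The job

Hang the larger of the two steel dippers on the deep, open tiffin tier by its own hook: hook over the tier's rim, cup inside, hanging clear of the tier's floor, and let go of it. Keep the deep tier standing where it is, and leave the small dipper alone.

Things in the scene. Friction and masses are not known exactly. Their poses are not given: they have to be found in the camera images.
- dipper: Larger steel dipper, about 130 g, loose, upright on the bench, 158 mm tall. Origin: centre of the cup's underside; z up, x towards the hook. Flat-bottomed cup 60 mm wide, 42 high. Strap (14 wide in y, 3 thick, x 30-33) rises up the cup's +x side to z 93 mm; a neck slants back from there to an upright grip bar over the cup's centre: 16 x 16 mm, sides along x and y, z 110-158 mm. Grasp it there.
- dipper_hook (a point): Middle of the larger dipper's hook, under its crown, the face that rests on the rim: 38, 0, 88 mm from the dipper's origin, same axes. The hook is 14 mm wide, on the strap's outer side: flat crown underside at z 88 mm over x 33-43 mm (10 mm clear); the lip flares from there outward and down to x 57, z 62 mm, so the mouth is about 23 mm wide.
- tier: Deep round steel tiffin tier, 420 g, loose, open-topped, straight-sided: outer diameter 150 mm, wall 3 mm, rim 110 mm high all round, floor 4 mm thick. Origin: centre of its underside, z up. Two small lugs outside at +y and -y, 32-45 mm high, lie below the hook's reach. The shallow tier (same diameter, 60 mm high) is a bystander.
- small_dipper: The small steel dipper, a bystander of the same shape at 0.7 of the size: cup 42 mm across, 111 mm tall, standing on the bench. Origin: centre of the underside of its cup.

How it is judged:
At the end, for the whole second after the job is handed in: Larger dipper released, at rest on the deep tier: hook middle 64-84 mm from the tier axis and 102-120 mm above its underside, cup centre within 62 mm of the axis, lean under 17 deg. Tier upright (3 deg), within 30 mm of its start; small dipper upright (6 deg), within 20 mm of its start (horizontal distance between dipper_hook and tier between 0.064 and 0.084 m and z of dipper_hook in the frame of tier between 0.102 and 0.12 m and horizontal distance between dipper and tier below 0.062 m and angle between dipper's own z axis and vertical below 0.3 rad and contact force between dipper and tier above 0.3 N and linear speed of dipper below 0.02 m/s and angular speed of dipper below 0.2 rad/s and angle between tier's own z axis and vertical below 0.05 rad and height (world z) of tier below 0.01 m and distance of tier from where it was at the start of the episode below 0.03 m and distance of small_dipper from where it was at the start of the episode below 0.02 m and angle between small_dipper's own z axis and vertical below 0.1 rad); the robot touches nothing.
It fails at once if the deep tier is tipped more than 17 degrees or shoved more than 40 mm (angle between tier's own z axis and vertical above 0.3 rad or distance of tier from where it was at the start of the episode above 0.04 m).
It fails at once if the small dipper is shifted more than 30 mm or knocked over (distance of small_dipper from where it was at the start of the episode above 0.03 m or angle between small_dipper's own z axis and vertical above 0.5 rad).
It also fails if it takes over 38 s, if anything falls off the work surface, if the arm or the gripper's body presses on something with over 40 N, if the wrist force passes 120 N, or if a joint passes its speed limit or range.

### The arm

A 6-joint arm with a two-finger parallel gripper is mounted at the origin on the work surface. World frame = base frame: x ahead of the robot, y to its left, z up, the work surface at z = 0. Lengths are in m, angles in rad, forces in N, time in s.
With the tool pointing down it reaches from about 0.25 to 0.725 m from the base axis. Payload 4 kg.
Tool frame: the origin (TCP) lies on the centre line of the jaws, within the pads' length; the fingertips stand 14 mm ahead of it and the grasp point (between the pads) lies 5 mm behind it; z points along the fingers, y is the line along which they close (so a half turn about z gives the same grasp; the last joint's range is limited). The gripper opens to 85 mm and grips with 20 to 120 N. Pads are 22 mm wide; open, the fingers measure 114 mm over their backs; the gripper's body (76 mm by 85 mm) begins 54 mm behind the grasp point. The pads swing forward as they close: fully open they stand 13 mm farther back than shut.
Start: joints at [1.141, 0.241, 0.005, 1.335, 0, 1.571], TCP at [0.208, 0.455, 0.245] pointing down, gripper open.
Joint ranges: [-2.72, 2.72], [-1.05, 1.87], [-1.09, 1.28], [-1.99, 2.15], [-1.42, 1.44], [-3.14, 3.14]. Speed limits (rad/s): [2.79, 2.79, 3.14, 3.14, 3.14, 3.14].

### API

Orientations are given as [roll, pitch, yaw] about the fixed x, y, z axes, in that order (R = Rz(yaw) Ry(pitch) Rx(roll)).
In Python, from rig import manip gives the robot as it stands.
- The arm moves only by the tool carry_out, never from a script. Its argument "commands" is a list of rows, each a list of 5 numbers: the shift along the world's x, y, z in mm, then the turn about the world's z in degrees, then the finger opening in mm, from 0 to 85.4. In form: [[x, y, z, turn, gripper], ...]. A call has 1 to 20 rows; each row shifts and turns the commanded pose from where the row before left it; what a row does not reach is not made up. A row lasts 1/8 s, in which the tool goes at most 62.5 mm and 10.7 degrees, less where a joint would pass 70% of its speed; a pose out of reach is approached as far as the arm can. A call is refused whole if a number of a shift passes 62.5 or a number of a turn 10.7, either way. A call with a gripper value outside its range is refused whole. The fingers move at their own pace and stop on an object; "force" is the grip in N (left out, the last holds). Time passes only in rows, so rows that do not move let the fingers close. It gives the time, the measured TCP pose, the force, the opening and the grip force at its end, in the units of the state.
- manip.read_state(): the state, without advancing time (a new reading comes with each control period).
- manip.capture(name): name is "side" or "top"; returns (picture, depth): 384x512x3 uint8, red, green, blue; 384x512 float32, m along the optical axis (not along the pixel's ray), 0 where there is no reading.
- manip.calibration(name): a dict with "intrinsics" (3x3 intrinsics, pixels), "k1" (the pictures are not rectified: a ray, as slopes to the right and down, at radius r is drawn at 1 + k1 r^2 times it, then the intrinsics apply), "rvec" (rotation vector, rad) and "tvec" (3), from world to camera coordinates, as OpenCV has them. Camera axes: x right, y down, z forward; pixel columns grow to the right and rows downward; lengths in m; the calibration is good to about 2 mm. A picture is of the moment at which its call begins. calibration takes no time and is no camera call.
- manip.sign_off(): hands the job in; it is judged then, once.
The state is a dict: "time": time; "qpos": joint angles; "qvel": joint speeds; "joint_torque": joint torques, N m; "tool_pos": TCP position; "tool_rot": TCP orientation; "ft_force": force on the tool from outside, world axes, zero at the start; "torque": the same for the moment, N m; "finger_gap": finger opening in m; "grasp_force": force on a finger pad.
Only numpy, scipy, OpenCV 4.12 (cv2) and the standard library are available. Lean on these libraries where they do the work, as an engineer would, in place of code of your own. Each camera call takes 0.05 s, during which the arm holds its last target. There are 200 camera calls.

## Working session

There is one attempt and no reset: what is moved stays moved. The work goes in short steps, Python scripts to look and compute and a tool call to move; the robot and the scene stay as the last step left them, time stands still between calls to the robot, and variables do not carry over. Pictures are saved under pics/ and viewed, at most 10 in all, crops included, and the job is handed in when it is done.

Besides the shell and the picture viewer there is one more tool, called after "Call:" as name(argument=value, ...), one argument or row to a line, values as JSON. carry_out: Moves the arm, as the interface text tells. Its arguments: {"type":"object","properties":{"commands":{"type":"array"},"force":{"type":"number"}},"required":["commands"]}

```bash
mkdir -p pics; cat > h.py <<'E'
import numpy as np, cv2
from rig import manip
def cloud(name):
    im,d=manip.capture(name); c=manip.calibration(name)
    K=np.array(c["intrinsics"]); R=cv2.Rodrigues(np.array(c["rvec"],float))[0]; t=np.array(c["tvec"]).ravel()
    v,u=np.mgrid[:384,:512].astype(float)
    p=np.stack([u.ravel(),v.ravel()],1)[:,None]
    s=cv2.undistortPoints(p,K,np.array([c["k1"],0,0,0.]))[:,0]
    X=np.c_[s,np.ones(len(s))]*d.reshape(-1,1)
    W=((X-t)@R).reshape(384,512,3); W[d==0]=np.nan
    return im,W
def save(im,n,s=1.5): cv2.imwrite(f'pics/{n}.png',cv2.resize(im[:,:,::-1],None,fx=s,fy=s,interpolation=cv2.INTER_CUBIC))
E
python3 - <<'E'
from h import *
for n in("side","top"):
    im,W=cloud(n); save(im,n+'1'); np.save(n+'.npy',W)
    c=manip.calibration(n); R=cv2.Rodrigues(np.array(c["rvec"],float))[0]; print(n,-R.T@np.ravel(c["tvec"]))
    m=(W[:,:,2]>.012)&(W[:,:,2]<.2); k,l,s,_=cv2.connectedComponentsWithStats(m.astype(np.uint8))
    for i in range(1,k):
        if s[i,4]>80:
            P=W[l==i]; print(s[i],P.min(0).round(3),P.max(0).round(3))
E
```

```text
side [ 0.45015856 -0.71031888  0.51383919]
[    0    20   512   127 31597] [-0.456  0.413  0.012] [1.906 2.232 0.2  ]
[ 197  140  116   77 4991] [ 0.412 -0.004  0.012] [0.753 0.373 0.111]
[ 322  148   82   97 3979] [ 0.718 -0.13   0.012] [0.924 0.267 0.2  ]
[   0  165   48   93 3034] [-0.016 -0.067  0.012] [0.087 0.052 0.2  ]
[171 188  35  29 763] [0.347 0.032 0.012] [0.43  0.115 0.047]
[ 279  231   58  117 2695] [ 0.535 -0.356  0.012] [ 0.661 -0.105  0.158]
[198 232  36  52 685] [ 0.408 -0.196  0.012] [ 0.477 -0.154  0.112]
[ 434  300   58   69 2728] [ 0.766 -0.435  0.012] [ 0.824 -0.376  0.101]
top [ 0.34713248 -0.01931052  1.27209006]
[ 156   59   97   54 3302] [0.777 0.009 0.012] [0.924 0.27  0.065]
[  31   67   73   77 3561] [0.684 0.418 0.012] [0.845 0.574 0.2  ]
[391  92  29  30 620] [ 0.765 -0.429  0.012] [ 0.822 -0.373  0.105]
[277  96  30  40 768] [ 0.716 -0.126  0.013] [ 0.777 -0.058  0.2  ]
[ 465  117   47  137 5729] [ 0.408 -0.733  0.012] [ 0.789 -0.587  0.028]
[ 126  120   54   56 1771] [0.602 0.201 0.012] [0.755 0.347 0.037]
[ 191  143   64   64 1161] [ 0.52  -0.003  0.012] [0.669 0.152 0.115]
[294 153  31  33 329] [ 0.58  -0.184  0.012] [ 0.664 -0.105  0.051]
[   0  169   54  157 7132] [0.191 0.544 0.012] [0.611 0.703 0.165]
[365 169  28  36 355] [ 0.535 -0.353  0.012] [ 0.619 -0.295  0.161]
[107 186  63  61 796] [0.411 0.216 0.012] [0.562 0.372 0.066]
[310 224  17  29 205] [ 0.407 -0.192  0.013] [ 0.478 -0.151  0.115]
[205 241  34  34 319] [0.346 0.033 0.012] [0.429 0.116 0.05 ]
[   0  350   43   34 1038] [0.042 0.536 0.016] [0.137 0.578 0.194]
[233 373  31  11 118] [ 0.07  -0.037  0.012] [0.097 0.039 0.017]
```

View pics/side1.png

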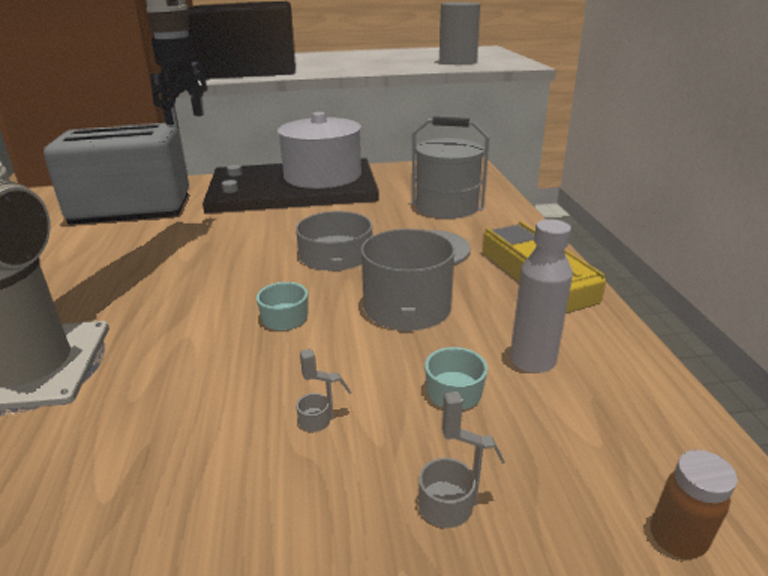

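View pics/top1.png

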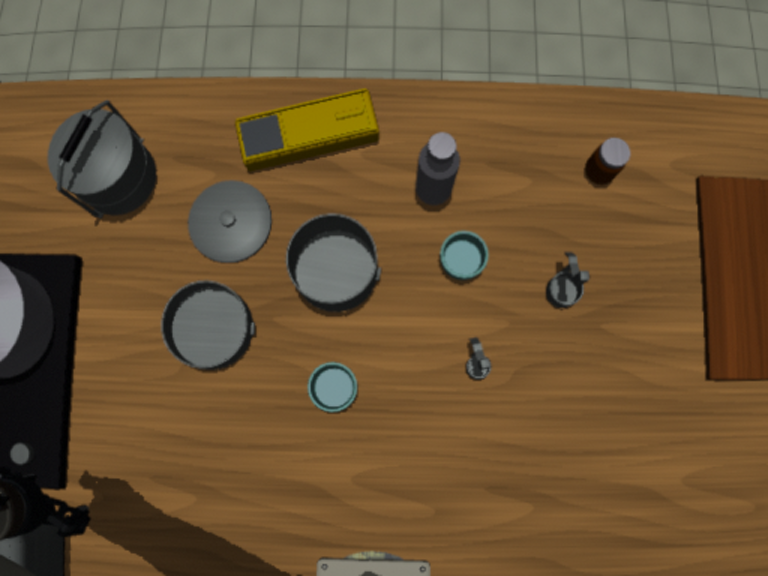

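The side view shows the deep tier at (407,280), the large dipper at (448,490) with its hook at (500,455), and the small one at (313,412). The top view puts the tier at (333,263) and the large dipper at (567,285). Next I measure them.

```bash
python3 - <<'E'
from h import *
from scipy.optimize import least_squares
def fit(P,r):
    f=lambda q:np.hypot(*(P[:,:2]-q).T)-r
    s=least_squares(f,P[:,:2].mean(0),loss='soft_l1',f_scale=.003); return s.x.round(4),np.abs(s.fun).mean().round(4),len(P)
for n in("side","top"):
    W=np.load(n+'.npy'); P=W.reshape(-1,3); P=P[~np.isnan(P).any(1)]
    b=lambda x0,x1,y0,y1,z0,z1:P[(P[:,0]>x0)&(P[:,0]<x1)&(P[:,1]>y0)&(P[:,1]<y1)&(P[:,2]>z0)&(P[:,2]<z1)]
    T=b(.5,.7,-.02,.17,.1,.118); print(n,'tier rim',fit(T,.0735),T[:,2].max())
    C=b(.52,.66,-.37,-.28,.03,.048); print('cup',fit(C,.029),C.min(0),C.max(0))
    for nm,z0,z1 in(('grip',.115,.15),('griptop',.152,.17),('hook',.075,.1),('cupband',.01,.035)):
        G=b(.52,.66,-.40,-.26,z0,z1)
        if len(G): print(nm,len(G),G.mean(0).round(4),G.min(0).round(4),G.max(0).round(4))
    G=b(.52,.66,-.40,-.26,.06,.1)
    print(G[np.argsort(G[:,0])][::max(1,len(G)//14)].round(3).tolist())
c=np.load('side.npy')
im,_=manip.capture("side"); save(im[240:370,250:370],'crop1',5)
E
```

```text
side tier rim (array([0.595 , 0.0778]), np.float64(0.001), 523) 0.11133603096441905
cup (array([ 0.5651, -0.3264]), np.float64(0.001), 518) [ 0.53504614 -0.35590153  0.03001173] [ 0.598966   -0.29543597  0.04717555]
grip 218 [ 0.5636 -0.3318  0.1323] [ 0.5568 -0.3347  0.115 ] [ 0.5729 -0.3202  0.1499]
griptop 101 [ 0.565  -0.3275  0.1557] [ 0.5581 -0.3341  0.152 ] [ 0.5737 -0.3188  0.1581]
hook 169 [ 0.5996 -0.3264  0.0899] [ 0.5844 -0.3329  0.0752] [ 0.6179 -0.3153  0.0997]
cupband 735 [ 0.566  -0.3279  0.0228] [ 0.5349 -0.3559  0.01  ] [ 0.5993 -0.2969  0.035 ]
[[0.584, -0.331, 0.1], [0.588, -0.318, 0.098], [0.591, -0.329, 0.096], [0.595, -0.33, 0.09], [0.595, -0.321, 0.075], [0.596, -0.329, 0.065], [0.596, -0.319, 0.094], [0.597, -0.331, 0.078], [0.598, -0.331, 0.084], [0.601, -0.33, 0.087], [0.604, -0.325, 0.09], [0.607, -0.32, 0.091], [0.609, -0.323, 0.089], [0.613, -0.328, 0.083], [0.62, -0.321, 0.072]]
top tier rim (array([0.5944, 0.0778]), np.float64(0.0011), 320) 0.11505785236388233
cup (array([ 0.5656, -0.3246]), np.float64(0.0013), 101) [ 0.53536033 -0.35238918  0.03000688] [ 0.59778358 -0.29569735  0.04665015]
grip 39 [ 0.5625 -0.3197  0.1333] [ 0.5574 -0.3299  0.1165] [ 0.5726 -0.3159  0.1473]
griptop 40 [ 0.5643 -0.324   0.1563] [ 0.5583 -0.3322  0.1525] [ 0.5711 -0.317   0.1611]
hook 63 [ 0.6002 -0.3227  0.091 ] [ 0.5842 -0.3302  0.0758] [ 0.6173 -0.3158  0.1   ]
cupband 116 [ 0.5633 -0.3205  0.0209] [ 0.536  -0.3528  0.01  ] [ 0.598  -0.295   0.0348]
[[0.584, -0.317, 0.098], [0.59, -0.32, 0.097], [0.592, -0.317, 0.098], [0.593, -0.328, 0.096], [0.594, -0.316, 0.062], [0.595, -0.316, 0.082], [0.596, -0.327, 0.089], [0.599, -0.33, 0.09], [0.602, -0.323, 0.088], [0.604, -0.322, 0.091], [0.606, -0.324, 0.094], [0.608, -0.322, 0.093], [0.609, -0.318, 0.088], [0.613, -0.324, 0.084], [0.618, -0.329, 0.075], [0.619, -0.315, 0.069]]
```

View pics/crop1.png

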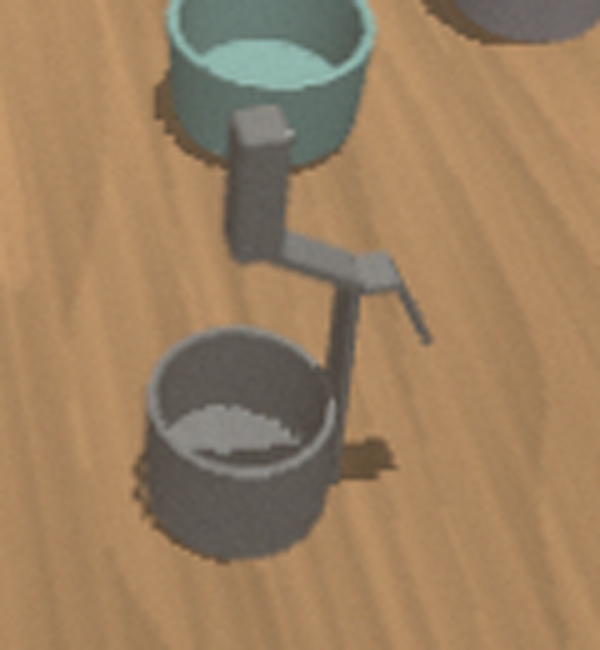

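```bash
python3 -c "
from h import *
from scipy.spatial.transform import Rotation as R
s=manip.read_state();print(s)
print(R.from_euler('xyz',s['tool_rot']).as_matrix().round(3))"
```

```text
{'time': 0.15, 'qpos': array([1.14099158e+00, 2.41265173e-01, 4.06424175e-03, 1.33523312e+00,
       1.38299729e-06, 1.57079799e+00]), 'qvel': array([ 0.00019795, -0.00186208,  0.00484193, -0.00092825,  0.00063844,
        0.00018236]), 'joint_torque': array([ 4.34434696e-04, -3.72635257e+01,  2.52638769e+01,  1.23825358e-02,
        4.67148402e-05,  4.76464095e-06]), 'tool_pos': array([0.20815668, 0.45411008, 0.24461652]), 'tool_rot': array([-3.13995493e+00, -1.38026426e-06,  2.71178623e+00]), 'ft_force': array([-0.62381521,  0.30174689,  0.0534736 ]), 'torque': array([ 0.02208458, -0.0272202 ,  0.02983036]), 'grasp_force': 0.0, 'finger_gap': 0.08534153810977174}
[[-0.909  0.417 -0.001]
 [ 0.417  0.909 -0.001]
 [ 0.    -0.002 -1.   ]]
```

Call:
carry_out(
  commands=[
    [10, -20, 0, 0, 85],
    [20, -45, 0, 2, 85],
    [20, -45, 0, 2, 85],
    [20, -45, 0, 2, 85],
    [20, -45, 0, 2, 85],
    [20, -45, 0, 2, 85],
    [20, -45, 0, 2, 85],
    [20, -45, 0, 2, 85],
    [20, -45, 0, 2, 85],
    [20, -45, 0, 2, 85],
    [20, -45, 0, 2, 85],
    [20, -45, 0, 2, 85],
    [20, -45, 0, 2, 85],
    [20, -45, 0, 2, 85],
    [20, -45, 0, 2, 85],
    [20, -45, 0, 0, 85],
    [20, -45, 0, 0, 85],
    [20, -45, 0, 0, 85],
    [7, -40, 0, 0, 85],
    [0, 0, 0, 0, 85],
  ],
  force=60,
)

```text
time: 2.65
tool_pos: [0.5637, -0.374, 0.2435]
tool_rot: [3.141, -0.002, -3.087]
ft_force: [0.1, -0.2, 0.1]
finger_gap: 0.0851
grasp_force: 0.0
```

Call:
carry_out(
  commands=[
    [1, 24, 0, 0, 85],
    [0, 24, 0, 0, 85],
    [0, 0, -15, 0, 85],
    [0, 0, -25, 0, 85],
    [0, 0, -25, 0, 85],
    [0, 0, -25, 0, 85],
    [0, 0, -15, 0, 85],
    [0, 0, -5, 0, 85],
    [0, 0, 0, 0, 85],
  ],
)

```text
time: 3.78
tool_pos: [0.5663, -0.3227, 0.1355]
tool_rot: [-3.141, 0.0, -3.083]
ft_force: [-0.1, 0.4, -0.4]
finger_gap: 0.0848
grasp_force: 0.0
```

```bash
python3 - <<'E'
from h import *
im,W=cloud("side"); save(im[200:370,230:400],'crop2',3.5)
E
```

```text
(no output)
```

View pics/crop2.png

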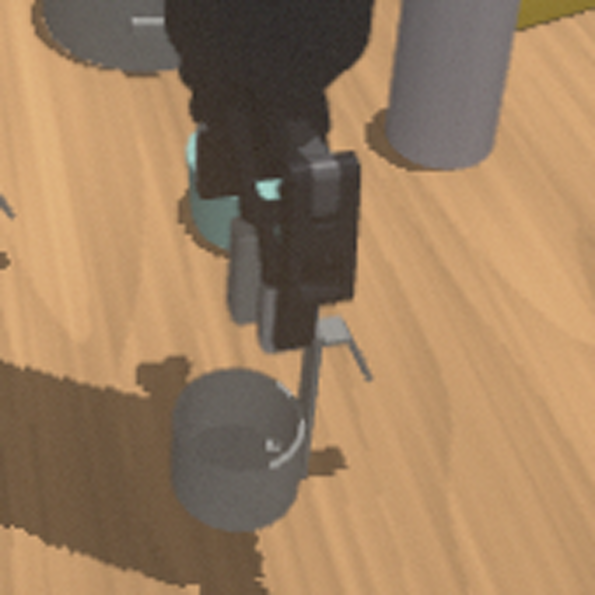

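The near finger (290,300) stands in front of the grip bar (245,270), so the bar lies between the pads. I'll close and lift.

Call:
carry_out(
  commands=[
    [-1, -3, -2, 0, 85],
    [0, 0, 0, 0, 40],
    [0, 0, 0, 0, 10],
    [0, 0, 0, 0, 5],
    [0, 0, 0, 0, 5],
    [0, 0, 0, 0, 5],
    [0, 0, 0, 0, 5],
    [0, 0, 5, 0, 5],
    [0, 0, 20, 0, 5],
    [0, 0, 30, 0, 5],
    [0, 0, 30, 0, 5],
    [0, 0, 30, 0, 5],
    [0, 0, 25, 0, 5],
    [0, 0, 0, 0, 5],
  ],
)

```text
time: 5.58
tool_pos: [0.5664, -0.3262, 0.2758]
tool_rot: [-3.139, 0.004, -3.083]
ft_force: [-0.0, 0.4, -1.6]
finger_gap: 0.015
grasp_force: 58.6
```

```bash
python3 - <<'E'
from h import *
s=manip.read_state(); p=s['tool_pos']; print(p,s['finger_gap'],s['grasp_force'])
im,W=cloud("side"); P=W.reshape(-1,3); P=P[~np.isnan(P).any(1)]; save(im[100:370,150:450],'crop3',2)
Q=P-p
b=lambda z0,z1:P[(abs(Q[:,0])<.075)&(abs(Q[:,1])<.05)&(P[:,2]>z0)&(P[:,2]<z1)]
lo=P[(abs(Q[:,0])<.075)&(abs(Q[:,1])<.05)&(P[:,2]>.08)]; print('bottom',lo[:,2].min())
z=p[2]-.133
for a,c in((.01,.04),(.06,.09),(.086,.093)):
    G=b(z+a,z+c); print(a,len(G),G.min(0).round(4),G.max(0).round(4),G.mean(0).round(4))
C=b(z+.01,z+.04)
from scipy.optimize import least_squares
print('cup',least_squares(lambda q:np.hypot(*(C[:,:2]-q).T)-.0295,p[:2],loss='soft_l1',f_scale=.003).x)
E
```

```text
[ 0.56635273 -0.32620119  0.27578987] 0.014973118232067146 58.60097944736481
bottom 0.1401879878003969
0.01 1355 [ 0.5375 -0.3583  0.1529] [ 0.6    -0.2982  0.1828] [ 0.5673 -0.3301  0.1687]
0.06 201 [ 0.5957 -0.3341  0.2029] [ 0.6255 -0.3174  0.2328] [ 0.6045 -0.3284  0.2201]
0.086 96 [ 0.5917 -0.3341  0.229 ] [ 0.6127 -0.3174  0.2358] [ 0.6041 -0.3279  0.2326]
cup [ 0.56703187 -0.32832312]
```

View pics/crop3.png

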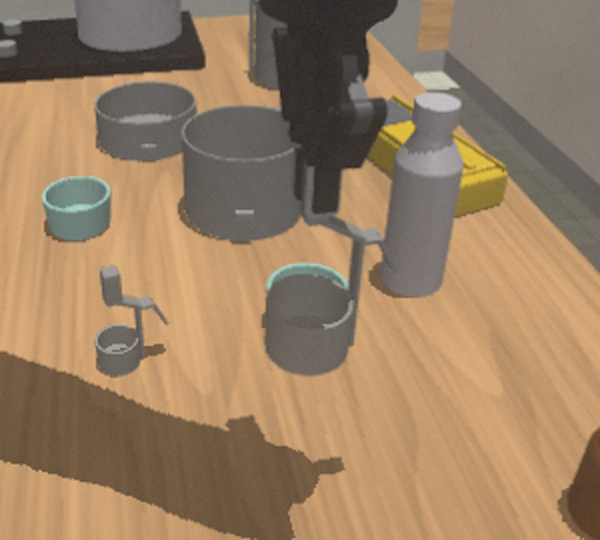

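The dipper is held upright (cup at (310,320)), with its underside at z≈140 mm, and the hook points to +x. Carrying it to the tier.

Call:
carry_out(
  commands=[
    [0, 15, 0, 0, 5],
    [0, 30, 0, 0, 5],
    [0, 40, 0, -1, 5],
    [0, 40, 0, -1, 5],
    [0, 40, 0, -1, 5],
    [0, 40, 0, 0, 5],
    [0, 40, 0, 0, 5],
    [0, 40, 0, 0, 5],
    [10, 40, 0, 0, 5],
    [15, 35, 0, 0, 5],
    [20, 30, 0, 0, 5],
    [15, 15, 0, 0, 5],
    [5, 0, 0, 0, 5],
    [0, 0, 0, 0, 5],
    [0, 0, 0, 0, 5],
  ],
)

```text
time: 7.5
tool_pos: [0.6296, 0.0787, 0.2731]
tool_rot: [-3.141, -0.001, -3.136]
ft_force: [-0.1, -0.2, -1.5]
finger_gap: 0.0149
grasp_force: 58.7
```

```bash
cat > m.py <<'E'
from h import *
from scipy.optimize import least_squares
s=manip.read_state(); p=s['tool_pos']; print(p)
im,W=cloud("side"); P=W.reshape(-1,3); P=P[~np.isnan(P).any(1)]
fit=lambda C,r,q:least_squares(lambda q:np.hypot(*(C[:,:2]-q).T)-r,q,loss='soft_l1',f_scale=.002).x.round(4)
z=p[2]-.1355
b=lambda z0,z1,w=.075:P[(abs(P[:,0]-p[0])<w)&(abs(P[:,1]-p[1])<.05)&(P[:,2]>z0)&(P[:,2]<z1)]
C=b(z+.01,z+.04,.036); print('cup',fit(C,.0295,p[:2]),C[:,0].min(),C[:,0].max())
G=b(z+.06,z+.084); print('hook/strap',G.min(0).round(4),G.max(0).round(4))
T=P[(abs(P[:,0]-.595)<.08)&(P[:,1]<.04)&(P[:,1]>-.02)&(P[:,2]>.06)&(P[:,2]<.108)]; print('tier',fit(T,.075,[.595,.078]))
E
python3 - <<'E'
from m import *
save(im[60:230,160:360],'crop4',3.5)
E
```

```text
[0.62962835 0.07868905 0.27313244]
cup [0.6305 0.0776] 0.6001040660499024 0.6637237848086821
hook/strap [0.6599 0.0664 0.1992] [0.6898 0.0852 0.2216]
tier [0.5952 0.0797]
```

View pics/crop4.png

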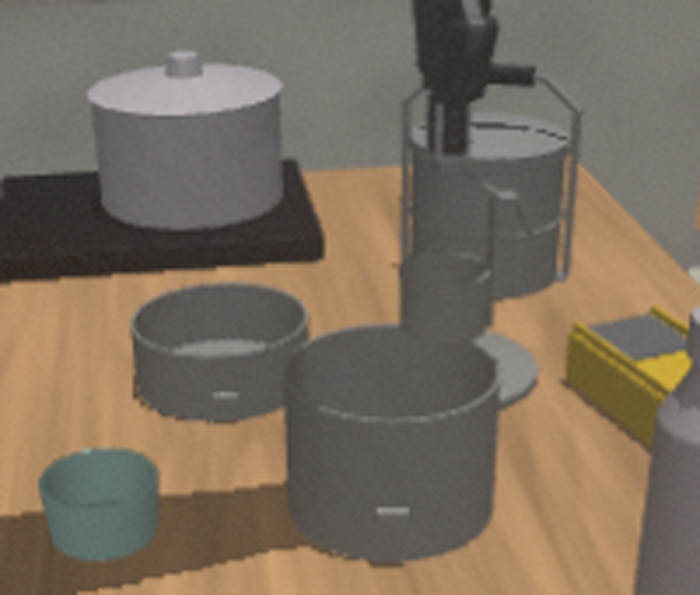

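The cup is above the right-hand part of the tier opening (445,290), with its hook at (510,205) beyond the rim. Lowering now.

Call:
carry_out(
  commands=[
    [1, 0, -10, 0, 5],
    [0, 0, -20, 0, 5],
    [0, 0, -20, 0, 5],
    [0, 0, -20, 0, 5],
    [0, 0, -20, 0, 5],
    [0, 0, -10, 0, 5],
    [0, 0, -5, 0, 5],
    [0, 0, 0, 0, 5],
    [0, 0, 0, 0, 5],
  ],
)

```text
time: 8.68
tool_pos: [0.6318, 0.0796, 0.1692]
tool_rot: [3.141, 0.002, -3.135]
ft_force: [-0.2, -0.1, -1.6]
finger_gap: 0.0153
grasp_force: 58.7
```

```bash
python3 - <<'E'
from m import *
save(im[120:230,200:340],'crop5',5)
E
```

```text
[0.63182415 0.07958394 0.16919664]
cup [0.6364 0.0759] 0.6034074284227354 0.6648995601630043
hook/strap [0.644  0.031  0.0937] [0.6917 0.1295 0.1177]
tier [0.5952 0.0796]
```

View pics/crop5.png

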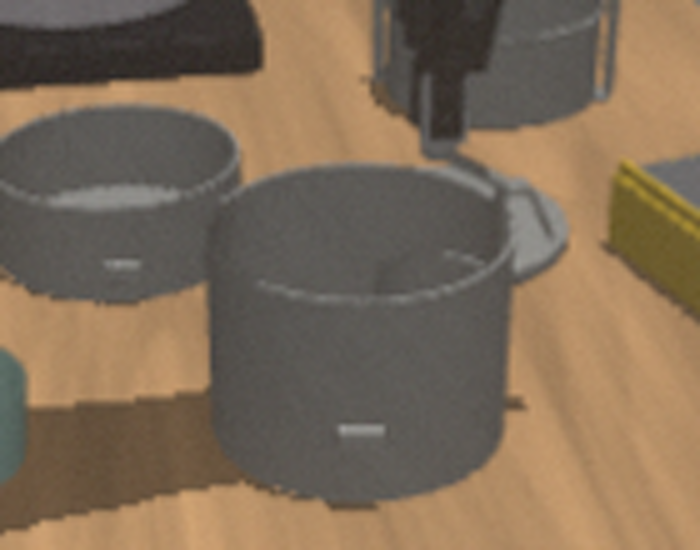

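The cup is inside and the hook crown (515,185) is above the rim with its lip outside. No contact yet, so I go down the last 11 mm slowly.

Call:
carry_out(
  commands=[
    [0, 0, -3, 0, 5],
    [0, 0, -3, 0, 5],
    [0, 0, -2, 0, 5],
    [0, 0, -1, 0, 5],
    [0, 0, -1, 0, 5],
    [0, 0, 0, 0, 5],
    [0, 0, 0, 0, 5],
  ],
)

```text
time: 9.6
tool_pos: [0.6314, 0.0795, 0.1584]
tool_rot: [3.142, 0.0, -3.135]
ft_force: [-0.1, -0.5, -1.7]
finger_gap: 0.0152
grasp_force: 58.7
```

Call:
carry_out(
  commands=[
    [0, 0, -1, 0, 5],
    [0, 0, 0, 0, 5],
    [0, 0, 0, 0, 5],
  ],
)

```text
time: 9.98
tool_pos: [0.6313, 0.0795, 0.1573]
tool_rot: [-3.142, -0.0, -3.135]
ft_force: [-0.6, 1.1, -1.9]
finger_gap: 0.0151
grasp_force: 58.7
```

Call:
carry_out(
  commands=[
    [0, 0, -1, 0, 5],
    [0, 0, 0, 0, 5],
    [0, 0, -1, 0, 5],
    [0, 0, 0, 0, 5],
    [0, 0, 0, 0, 5],
  ],
)

```text
time: 10.6
tool_pos: [0.6314, 0.0795, 0.1553]
tool_rot: [-3.142, 0.0, -3.135]
ft_force: [0.3, 0.0, -0.7]
finger_gap: 0.0149
grasp_force: 58.8
```

Call:
carry_out(
  commands=[
    [0, 0, -1, 0, 5],
    [0, 0, 0, 0, 5],
    [0, 0, 0, 0, 5],
  ],
)

```text
time: 10.98
tool_pos: [0.6315, 0.0795, 0.1551]
tool_rot: [3.141, 0.001, -3.135]
ft_force: [-2.9, 0.6, 5.1]
finger_gap: 0.0152
grasp_force: 59.3
```

The hook rests on the rim (force +5 N). Releasing.

Call:
carry_out(
  commands=[
    [0, 0, 0, 0, 17],
    [0, 0, 0, 0, 20],
    [0, 0, 0, 0, 30],
    [0, 0, 0, 0, 45],
    [0, 0, 0, 0, 60],
    [0, 0, 0, 0, 60],
    [0, 0, 15, 0, 60],
    [0, 0, 30, 0, 60],
    [0, 0, 40, 0, 60],
    [0, 0, 40, 0, 60],
    [0, 0, 0, 0, 60],
  ],
)

```text
time: 12.35
tool_pos: [0.6334, 0.0798, 0.2853]
tool_rot: [3.14, 0.01, -3.135]
ft_force: [0.2, -0.3, 0.6]
finger_gap: 0.0602
grasp_force: 0.0
```

```bash
python3 - <<'E'
from m import *
save(im[100:230,180:340],'crop6',4.5)
for z0,z1 in((.12,.13),(.14,.15),(.165,.175),(.175,.19)):
    G=P[(abs(P[:,0]-.632)<.03)&(abs(P[:,1]-.08)<.03)&(P[:,2]>z0)&(P[:,2]<z1)]
    if len(G): print(z0,len(G),G.mean(0).round(4),G.max(0).round(4))
E
```

```text
[0.63336525 0.07978403 0.28533513]
cup [0.634  0.1068] 0.6209970970930835 0.6368988377235705Traceback (most recent call last):
  File "<stdin>", line 1, in <module>
  File "m.py", line 9, in <module>
    G=b(z+.06,z+.084); print('hook/strap',G.min(0).round(4),G.max(0).round(4))
                                          ~~~~~^^^
    return umr_minimum(a, axis, None, out, keepdims, initial, where)
ValueError: zero-size array to reduction operation minimum which has no identity
```

```bash
python3 - <<'E'
from h import *
im,W=cloud("side"); P=W.reshape(-1,3); P=P[~np.isnan(P).any(1)]; save(im[100:230,180:340],'crop6',4.5)
for z0,z1 in((.114,.119),(.12,.13),(.14,.15),(.165,.175),(.175,.19)):
    G=P[(abs(P[:,0]-.632)<.07)&(abs(P[:,1]-.08)<.03)&(P[:,2]>z0)&(P[:,2]<z1)]
    if len(G): print(z0,len(G),G.mean(0).round(4),G.max(0).round(4))
E
```

```text
0.114 12 [0.6588 0.0788 0.1163] [0.6637 0.091  0.1182]
0.12 29 [0.6431 0.0793 0.1251] [0.6543 0.0883 0.1298]
0.14 27 [0.6292 0.0775 0.1446] [0.6364 0.0803 0.1495]
0.165 30 [0.6288 0.0779 0.1707] [0.6372 0.0862 0.175 ]
0.175 18 [0.6277 0.0817 0.1775] [0.6345 0.0883 0.1789]
```

View pics/crop6.png

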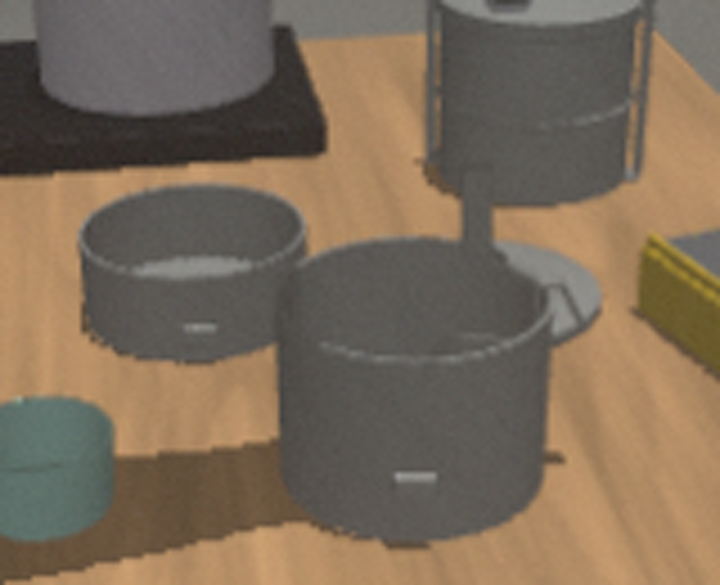

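The dipper hangs upright: its grip bar is at (478,205), its hook over the rim is at (560,295), and its top is at z≈179 mm, so the cup's underside is at about 21 mm. The gripper is clear.

```bash
python3 -c "
from rig import manip
print(manip.sign_off())"
```

```text
the job is handed in; nothing more can be done
None
```

I hung the larger dipper by its hook on the deep tier's rim, cup inside and about 17 mm clear of the floor, then released it and handed the job in at about 12 s on the robot's clock; the sign-off returned no verdict.

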